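Show the sample and log it at the force tester

ROBOT

A 6-joint arm with a two-finger parallel gripper is mounted at the origin on the work surface. World frame = base frame: x ahead of the robot, y to its left, z up, the work surface at z = 0. Lengths are in mm, angles in rad, forces in N, time in s.
With the tool pointing down it reaches from about 350 to 875 mm from the base axis. Payload 4.2 kg.
Tool frame: the origin (TCP) lies on the centre line of the jaws, within the pads' length; the fingertips stand 22 mm ahead of it and the grasp point (between the pads) lies 3 mm ahead of it (arm.nose_length is the distance from the TCP to the fingertips, in mm); z points along the fingers, x is the direction in which the jaws open and shut, and the axes are right-handed (so a half turn about z gives the same grasp; the last joint's range is limited). The gripper opens to 85 mm and grips with 20 to 120 N. Pads are 22 mm wide; open, the fingers measure 114 mm over their backs; the gripper's body (76 mm by 85 mm) begins 54 mm behind the grasp point. The pads swing forward as they close: fully open they stand 13 mm farther back than shut.
Start: joints at [1.604, 0.385, 0.008, 0, -1.194, -0.259], TCP at [139.897, 609.121, 253.312] pointing down, gripper open.
Joint ranges: [-3.14, 3.14], [-1.21, 2.06], [-1.07, 1.41], [-3.16, 2.05], [-2.99, -0.16], [-3.1, 3.1]. Speed limits (rad/s): [2.79, 2.79, 3.14, 3.14, 3.14, 3.14].

INTERFACE

Orientations are given as a unit quaternion [x, y, z, w].
In Python, from bench import telemetry, get_image, workorder, nets, arm gives the robot as it stands.
- The arm moves only by the tool apply_moves, never from a script. Its argument "steps" is a list of rows, each an object with "hand": the opening, from 0 (shut) to 1 (fully open); "xyz": the shift along the tool's x, y, z in cm, a list of three; "delta_rot": the turn, a rotation vector about the tool's x, y, z in rad, a list of three. In form: [{"hand": hand, "xyz": [x, y, z], "delta_rot": [wx, wy, wz]}, ...]. A call has 1 to 12 rows; each row is the pose to reach, as a shift and turn from the pose commanded when the call began, along the tool's axes at that moment; what a row does not reach only later rows make up. A row lasts 1/12 s, in which the tool goes at most 41.7 mm and 7.16 degrees, less where a joint would pass 70% of its speed; a pose out of reach is approached as far as the arm can. A call with a gripper value outside its range is refused whole. The fingers move at their own pace and stop on an object; the grip force is fixed at half the most. Time passes only in rows, so rows that repeat a pose let the fingers close. It gives the time, the measured TCP pose, the force and the opening at its end, in the units of the state.
- telemetry.read_state(): the state, without advancing time (a new reading comes with each control period).
- get_image(name): name is "scene" or "top" or "wrist"; returns a dict with "frame" (420x560x3 uint8, blue, green, red), "fx", "fy", "cx", "cy" (pixels), "origin" and "orientation" of the camera in the world. Camera axes: x right, y down, z forward; pixel columns grow to the right and rows downward; lengths in mm; the calibration is good to about 2 mm. A picture is of the moment at which its call begins. There is no depth.
- workorder.job_done(): hands the job in, once; it reports no verdict.
Trained networks look in a picture, given as the dict that the camera call returned (one of the last four; its "shot" number tells which), for a name from the list of things; names that differ only in an ending like _2 or _b are one class to them, and where a whole thing is asked for, a point or a joint stands for the part that bears it (a point fixed in the world has none). Each returns a list of dicts, best first, with "confidence" (0 to 1); they miss things now and then, are a little off and sometimes report something else, mostly with a low value. They report only what shows in the picture. A call takes as long as a camera call. They do not tell look-alikes from the thing itself.
- nets.recognise(picture, label): "xyz" ([x, y, z] in mm, in world coordinates, good to about 4 mm: the middle of the surface that is visible of it).
- nets.outline_of(picture, label): "pixels" (420x560 bool, what is visible of it).
- nets.pinpoint(picture, label): "xyz" ([x, y, z] in mm, in world coordinates, good to about 4 mm: a listed point, or the origin of a listed thing).
The state is a dict: "clock": time; "joints": joint angles; "joint_vel": joint speeds; "joint_efforts": joint torques, N m; "position": TCP position; "ee_rot": TCP orientation; "contact_force": force on the tool from outside, world axes, zero at the start; "wrist_torque": the same for the moment, N m; "gripper_width": finger opening in mm.
Only numpy, scipy, OpenCV 4.12 (cv2) and the standard library are available. Lean on these libraries where they do the work, as an engineer would, in place of code of your own. Each camera call takes 0.05 s, during which the arm holds its last target.

TASK

Show the overhead inspection camera which switch is tested next: point down at the switch sample with the mushroom-shaped head, fingertips centred over it and two or three centimetres above it, and stay there for three seconds without touching it. Then press the large round key on the white control box all the way down to log the choice, let it come back up and draw clear. Do not touch any of the switch samples, do not press the two small keys, and leave the other things on the bench where they are.

Things in the scene. Friction and masses are not known exactly. Their poses are not given: they have to be found in the camera images.
- tray: white tray 180 x 180 mm with walls 18 mm high and 5 mm thick and a cross-shaped divider making four square pockets, one switch sample in each (which is where varies); its floor is 5 mm thick. It stands fixed on the bench, to the left or the right of the middle. Origin: centre of its underside, z up.
- sample_mushroom: switch sample on a grey block 50 x 50 x 22 mm, with a black round mushroom head 40 mm across and 15 mm high on a thinner 20 mm stem; 52 mm high in all. Loose in its pocket of the tray. Origin: centre of the block's underside, z up.
- mushroom_top (a point): the top centre of the mushroom head, 52 mm above the underside of its sample; z up. This is what to point at.
- sample_square: switch sample on a grey block 50 x 50 x 22 mm, with a black square button 26 x 26 mm; 44 mm high in all. Loose in its pocket of the tray. Origin: centre of the block's underside, z up.
- sample_selector: switch sample on a grey block 50 x 50 x 22 mm, with a black selector grip, an upright bar 34 x 9 mm on a 28 mm disc; 50 mm high in all. Loose in its pocket of the tray. Origin: centre of the block's underside, z up.
- sample_flush: switch sample on a grey block 50 x 50 x 22 mm, with a low flat round black button 26 mm across; 34 mm high in all. Loose in its pocket of the tray. Origin: centre of the block's underside, z up.
- control_box: white control box 110 (x) x 180 (y) x 45 mm high with a small blue screen and three grey keys on its flat top, fixed on the bench. Origin: centre of its underside, z up. In its own frame the large round key is centred at x -12, y -52 mm, the small round keys at x -28, y 14 and x -28, y 58 mm.
- key_log_top (a point): top centre of the large round grey key, 36 mm across, near one end of the control box's top, 67 mm above the bench, standing 10 mm out of a black collar 52 mm across; z up. Fully down is 6 mm lower and takes 5 N; beyond that it is rigid.
- key_log (a joint): the large key: 0 up, grows to 0.006 m when fully down; springs back by itself
- key_up (a joint): the small round key (16 mm across) nearer the large one: 0 up, 0.004 m fully down
- key_down (a joint): the small round key (16 mm across) at the far end: 0 up, 0.004 m fully down
- gauge: cream hand-held force gauge lying flat on the far side, 62 x 200 x 34 mm with a 45 mm rod out of its +y end; loose. Origin: centre of its underside.
- weight: steel test weight, 48 mm across, 76 mm high with its knob, at the left; loose. Origin: centre of its underside.
- driver: screwdriver about 200 mm long lying crosswise between the robot and the work, 26 mm thick at its red handle; loose. Origin: mid-length, on the bench.
- parts_bin: white open parts bin 140 x 100 x 45 mm, at the right; loose. Origin: centre of its underside.
There are look-alikes about, which are no part of the job. Leave any green look-alike of the control_box alone. Leave any yellow look-alike of the sample_mushroom alone.

How it is judged (in metres and radians):
On the way, in this order (a step that is already met when the one before it is completed fails the run):
1. the fingertips dwell just above the mushroom head (horizontal distance between the grasp point and mushroom_top below 0.016 m and z of the grasp point in the frame of mushroom_top between 0.018 and 0.075 m), for 2 s.
2. the large round key is pressed all the way down (value of joint key_log above 0.0048 m and contact force between the fingers and control_box above 0.5 N), for 0.1 s.
At the end, for the whole second after the job is handed in: All three keys are up again (within 1 mm), every switch sample is within 6 mm and every other loose thing within 15 mm of where it began (value of joint each of key_log, key_up, key_down below 0.001 m and distance of each of sample_mushroom, sample_square, sample_selector, sample_flush from where it was at the start of the episode below 0.006 m and distance of each of gauge, weight, driver, parts_bin from where it was at the start of the episode below 0.015 m); the robot touches nothing.
It fails at once if the mushroom sample is touched, lifted or shifted (contact force between any of the fingers, the arm and sample_mushroom above 0.3 N or distance of sample_mushroom from where it was at the start of the episode above 0.006 m).
It fails at once if another switch sample is touched, lifted or shifted (contact force between any of the fingers, the arm and sample_square above 0.3 N or distance of any of sample_square, sample_selector, sample_flush from where it was at the start of the episode above 0.006 m or contact force between any of the fingers, the arm and sample_selector above 0.3 N or contact force between any of the fingers, the arm and sample_flush above 0.3 N).
It fails at once if a small key is pressed (value of joint any of key_up, key_down above 0.002 m).
It fails at once if another thing on the bench is moved (distance of any of gauge, weight, driver, parts_bin from where it was at the start of the episode above 0.015 m).
It also fails if it takes over 48 s, if anything falls off the work surface, if the arm or the gripper's body presses on something with over 40 N, if the wrist force passes 120 N, or if a joint passes its speed limit or range.

## Working session

There is one attempt and no reset: what is moved stays moved. The work goes in short steps, Python scripts to look and compute and a tool call to move; the robot and the scene stay as the last step left them, time stands still between calls to the robot, and variables do not carry over. Pictures are saved under pics/ and viewed, and the job is handed in when it is done.

Besides the shell and the picture viewer there is one more tool, called after "Call:" by a JSON object that holds its "name" and its "arguments". apply_moves: Moves the arm, as the interface text tells. Its arguments: {"type":"object","properties":{"steps":{"type":"array"}},"required":["steps"]}

```bash
mkdir -p pics
cat > h.py <<'E'
from bench import telemetry, get_image, workorder, nets, arm
import numpy as np, cv2
from scipy.spatial.transform import Rotation as R
def proj(p,P):
    q=R.from_quat(p["orientation"]).inv().apply(np.atleast_2d(P)-np.array(p["origin"]))
    return np.c_[p["fx"]*q[:,0]/q[:,2]+p["cx"],p["fy"]*q[:,1]/q[:,2]+p["cy"]]
def ray(p,u,v,z):
    d=R.from_quat(p["orientation"]).apply([(u-p["cx"])/p["fx"],(v-p["cy"])/p["fy"],1]);o=np.array(p["origin"])
    return o+d*(z-o[2])/d[2]
E
python3 - <<'E'
from h import *
for n in ["top","scene"]:
    p=get_image(n); cv2.imwrite(f"pics/{n}1.png",p["frame"]); print(n,p["origin"],p["orientation"],p["fx"])
    for l in ["mushroom_top","key_log_top","control_box","tray"]:
        for r in nets.pinpoint(p,l): print(l,np.round(r["xyz"]),round(r["confidence"],2),np.round(proj(p,r["xyz"])))
s=telemetry.read_state();print(s["clock"],s["position"],s["ee_rot"],s["gripper_width"],s["contact_force"])
E
```

```text
top [ 4.54705871e+02 -1.43747453e-02  1.18439985e+03] [ 0.71030798 -0.70133719  0.03877433 -0.04566479] 396.6855648942553
mushroom_top [ 467. -306.   52.] 0.88 [[392. 253.]]
mushroom_top [ 591. -180.   60.] 0.56 [[348. 208.]]
key_log_top [505. 131.  70.] 0.45 [[237. 237.]]
key_log_top [769. 160.  64.] 0.44 [[230. 146.]]
control_box [523. 186.  -2.] 0.95 [[222. 232.]]
control_box [783. 211.   1.] 0.74 [[216. 147.]]
tray [ 568. -137.    0.] 0.65 [[330. 218.]]
scene [1546.81350678   57.63272025  966.20440956] [ 0.6242425   0.67451189 -0.28562152 -0.27161621] 425.1031988698674
mushroom_top [ 593. -184.   56.] 0.85 [[220. 211.]]
mushroom_top [ 472. -300.   47.] 0.59 [[192. 186.]]
mushroom_top [ 591. -183.    4.] 0.29 [[222. 222.]]
key_log_top [504. 135.  66.] 0.53 [[323. 195.]]
key_log_top [775. 161.  67.] 0.41 [[333. 260.]]
control_box [522. 182.   3.] 0.95 [[336. 214.]]
control_box [785. 215.   2.] 0.77 [[350. 279.]]
tray [ 564. -135.   -0.] 0.89 [[238. 218.]]
0.5 [139.90340585 609.09501758 253.22669935] [-6.22923135e-01  7.82283046e-01 -3.57723050e-05 -5.71339834e-05] 85.37679662753808 [0.28898778 0.39733812 0.34260926]
```

View pics/top1.png

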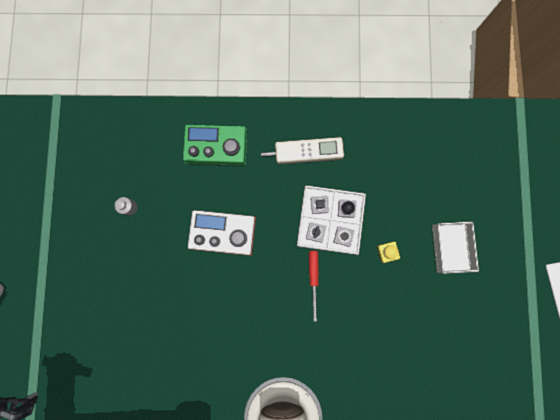

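View pics/scene1.png

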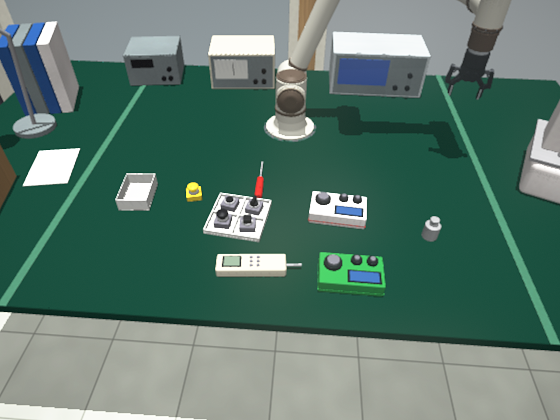

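The black mushroom head is at top-view (348,208) and the yellow look-alike at (390,252). The white box's large key is at (238,238) and the green box's at (231,146). Next I refine both targets from the pixels.

Run:
```python
from h import *
print(arm.nose_length)
for n,(m,k) in {"top":((348,208),(238,238)),"scene":((222,213),(323,197))}.items():
    p=get_image(n); f=p["frame"]
    a=[cv2.resize(f[y-30:y+30,x-35:x+35],None,fx=5.5,fy=5.5,interpolation=cv2.INTER_CUBIC) for x,y in (m,k)]
    cv2.imwrite(f"pics/z_{n}.png",np.hstack(a))
    g=cv2.cvtColor(f,cv2.COLOR_BGR2GRAY)
    for (x,y),z in ((m,57),(k,67)):
        print(n,z,np.round(ray(p,x,y,z)))
    for l in ["mushroom_top","key_log_top"]:
        for r in nets.pinpoint(p,l): print(l,np.round(r["xyz"]),round(r["confidence"],2))
```

```text
22.0
top 57 [ 592. -182.   57.]
top 67 [502. 129.  67.]
mushroom_top [ 594. -181.   59.] 0.87
mushroom_top [ 470. -303.   52.] 0.71
mushroom_top [509. 134.  69.] 0.59
key_log_top [508. 134.  69.] 0.67
key_log_top [767. 158.  66.] 0.44
scene 57 [ 604. -177.   57.]
scene 67 [513. 136.  67.]
mushroom_top [ 593. -186.   58.] 0.77
mushroom_top [ 470. -301.   50.] 0.57
key_log_top [772. 160.  63.] 0.66
key_log_top [506. 135.  68.] 0.41
```

Call:
{"name": "apply_moves", "arguments": {"steps": [{"hand": 0,"xyz": [4,-2.5,0],"delta_rot": [0,0,0]},{"hand": 0,"xyz": [8,-5,0],"delta_rot": [0,0,0]},{"hand": 0,"xyz": [11,-7,0],"delta_rot": [0,0,0]},{"hand": 0,"xyz": [14,-9,0],"delta_rot": [0,0,0]},{"hand": 0,"xyz": [17,-11,0],"delta_rot": [0,0,0]},{"hand": 0,"xyz": [20,-13,0],"delta_rot": [0,0,0]}]}}

```text
clock: 1.3
position: [222.2, 383.1, 253.5]
ee_rot: [-0.623, 0.782, 0.0, 0.0]
contact_force: [0.4, 0.1, 0.9]
gripper_width: 12.7
```

Call:
{"name": "apply_moves", "arguments": {"steps": [{"hand": 0,"xyz": [2.6,-2.7,0],"delta_rot": [0,0,0]},{"hand": 0,"xyz": [5.2,-5.4,0],"delta_rot": [0,0,0]},{"hand": 0,"xyz": [7.8,-8.1,0],"delta_rot": [0,0,0]},{"hand": 0,"xyz": [10.4,-10.8,0],"delta_rot": [0,0,0]},{"hand": 0,"xyz": [13,-13.5,0],"delta_rot": [0,0,0]},{"hand": 0,"xyz": [15.6,-16.2,0],"delta_rot": [0,0,0]},{"hand": 0,"xyz": [18.2,-18.9,0],"delta_rot": [0,0,0]},{"hand": 0,"xyz": [20.8,-21.6,0],"delta_rot": [0,0,0]},{"hand": 0,"xyz": [23.4,-24.3,0],"delta_rot": [0,0,0]},{"hand": 0,"xyz": [26,-27,0],"delta_rot": [0,0,0]},{"hand": 0,"xyz": [28,-29,0],"delta_rot": [0,0,0]},{"hand": 0,"xyz": [28,-29,0],"delta_rot": [0,0,0]}]}}

```text
clock: 2.3
position: [443.6, 44.1, 253.3]
ee_rot: [-0.621, 0.784, -0.0, -0.0]
contact_force: [0.4, 0.7, -0.7]
gripper_width: -0.3
```

View pics/z_top.png

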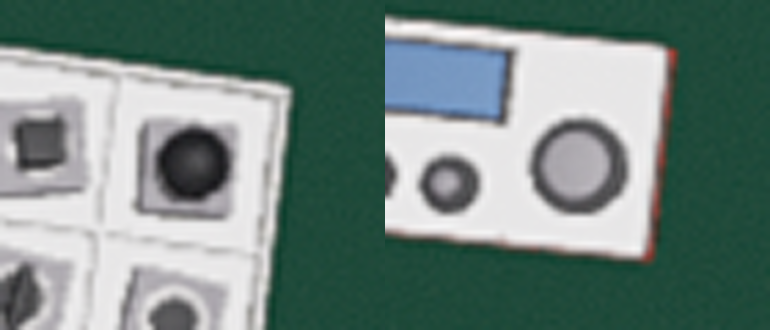

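View pics/z_scene.png

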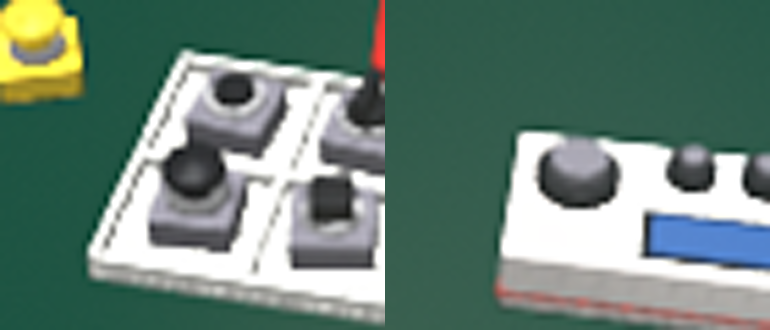

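```bash
cat >> h.py <<'E'
def rel(t):
    s=telemetry.read_state(); r=R.from_quat(s["ee_rot"])
    print("t",round(s["clock"],2),"pos",np.round(s["position"],1),"F",np.round(s["contact_force"],1),"w",round(s["gripper_width"],1),"rel cm",np.round(r.inv().apply(np.array(t)-s["position"])/10,2))
E
python3 - <<'E'
from h import *
rel([593,-183,220])
p=get_image("wrist");cv2.imwrite("pics/w1.png",p["frame"])
for l in ["mushroom_top"]:
    for r in nets.pinpoint(p,l): print(l,np.round(r["xyz"]),round(r["confidence"],2),proj(p,r["xyz"]))
E
```

```text
t 2.3 pos [443.6  44.1 253.3] F [ 0.4  0.7 -0.7] w -0.3 rel cm [ 18.67 -19.75   3.35]
mushroom_top [ 511. -171.    3.] 0.58 [[464.23854892  70.65295933]]
mushroom_top [370. -82.  -4.] 0.56 [[395.86171338 209.40605909]]
```

Call:
{"name": "apply_moves", "arguments": {"steps": [{"hand": 0,"xyz": [2.6,-2.75,0.4],"delta_rot": [0,0,0]},{"hand": 0,"xyz": [5.2,-5.5,0.8],"delta_rot": [0,0,0]},{"hand": 0,"xyz": [7.8,-8.2,1.2],"delta_rot": [0,0,0]},{"hand": 0,"xyz": [10.4,-11,1.6],"delta_rot": [0,0,0]},{"hand": 0,"xyz": [13,-13.7,2],"delta_rot": [0,0,0]},{"hand": 0,"xyz": [15.5,-16,2.4],"delta_rot": [0,0,0]},{"hand": 0,"xyz": [17,-17.5,2.8],"delta_rot": [0,0,0]},{"hand": 0,"xyz": [17.5,-18,3],"delta_rot": [0,0,0]},{"hand": 0,"xyz": [17.5,-18,3],"delta_rot": [0,0,0]},{"hand": 0,"xyz": [17.5,-18,3],"delta_rot": [0,0,0]}]}}

```text
clock: 3.23
position: [577.7, -162.4, 223.2]
ee_rot: [-0.623, 0.782, 0.0, -0.0]
contact_force: [-0.4, 0.8, -0.9]
gripper_width: -0.2
```

Run:
```python
from h import *
rel([593,-183,220])
p=get_image("wrist");cv2.imwrite("pics/w2.png",p["frame"]);print(p["origin"],proj(p,[592,-182,57]))
for l in ["mushroom_top"]:
    for r in nets.pinpoint(p,l): print(l,np.round(r["xyz"]),round(r["confidence"],2),proj(p,r["xyz"]))
```

```text
t 3.23 pos [ 577.7 -162.4  223.2] F [-0.4  0.8 -0.9] w -0.2 rel cm [ 1.67 -1.95  0.32]
[ 651.7867954  -180.16777185  343.54797597] [[300.68885654 175.18053306]]
mushroom_top [ 472. -304.   50.] 0.9 [[442.84883624 261.20821359]]
mushroom_top [ 596. -183.   60.] 0.69 [[301.35232138 171.78077233]]
```

View pics/w2.png

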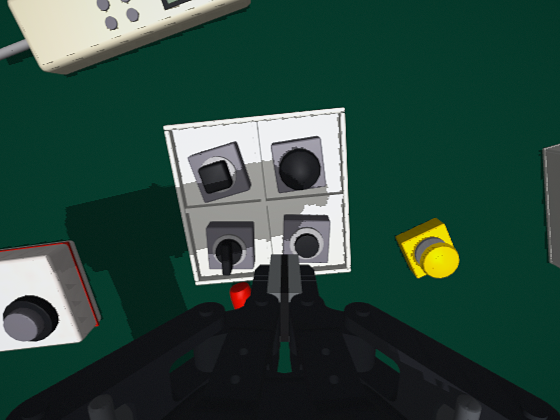

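The wrist view shows the mushroom head at (299,169) in the top-right pocket, the yellow look-alike at (440,258), and the white box's key at (28,320).

Run:
```python
from h import *
p=get_image("wrist")
print(ray(p,299,169,52),ray(p,28,319,67))
f=p["frame"];g=f.max(2)
m=(g[120:225,250:350]<60).astype(np.uint8);n,l,s,c=cv2.connectedComponentsWithStats(m)
for i in range(1,n):
    if s[i,4]>300: print(s[i],c[i]+[250,120])
rel([595,-183,190])
```

```text
[ 597.03713476 -181.370617     52.        ] [510.2819842  120.61185184  67.        ]
[  29   29   42   41 1308] [299.58792049 168.9793578 ]
t 3.38 pos [ 577.7 -162.1  224.1] F [ 0.1  0.6 -0.4] w 0.1 rel cm [ 1.66 -2.14  3.41]
```

Call:
{"name": "apply_moves", "arguments": {"steps": [{"hand": 0,"xyz": [1.65,-2.1,0],"delta_rot": [0,0,0]},{"hand": 0,"xyz": [1.65,-2.1,2.5],"delta_rot": [0,0,0]},{"hand": 0,"xyz": [1.65,-2.1,5],"delta_rot": [0,0,0]},{"hand": 0,"xyz": [1.65,-2.1,7.5],"delta_rot": [0,0,0]},{"hand": 0,"xyz": [1.65,-2.1,9],"delta_rot": [0,0,0]},{"hand": 0,"xyz": [1.65,-2.1,10],"delta_rot": [0,0,0]},{"hand": 0,"xyz": [1.65,-2.1,10],"delta_rot": [0,0,0]},{"hand": 0,"xyz": [1.65,-2.1,10],"delta_rot": [0,0,0]}]}}

```text
clock: 4.05
position: [595.1, -183.8, 124.0]
ee_rot: [-0.623, 0.782, -0.0, 0.0]
contact_force: [0.7, -0.2, 1.6]
gripper_width: -0.1
```

Run:
```python
from h import *
rel([595,-183,106])
p=get_image("wrist");a=p["frame"]
print(proj(p,[595,-183,57]))
q=get_image("top");cv2.imwrite("pics/w3.png",np.hstack([a[60:360,150:450],cv2.resize(q["frame"][160:260,290:390],None,fx=3,fy=3)]))
q=get_image("scene");cv2.imwrite("pics/s3.png",cv2.resize(q["frame"][130:270,150:300],None,fx=4,fy=4))
for l in ["mushroom_top"]:
    for r in nets.pinpoint(p,l): print(l,np.round(r["xyz"]),round(r["confidence"],2),proj(p,r["xyz"]))
```

```text
t 4.05 pos [ 595.1 -183.8  124. ] F [ 0.7 -0.2  1.6] w -0.1 rel cm [-0.08  0.03  1.8 ]
[[281.50749972 235.717789  ]]
mushroom_top [ 473. -303.   46.] 0.71 [[473.59120486 344.94405736]]
mushroom_top [ 593. -183.   56.] 0.55 [[281.77367216 237.76848543]]
```

View pics/w3.png

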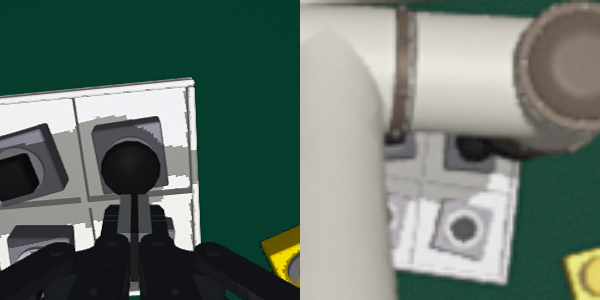

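View pics/s3.png

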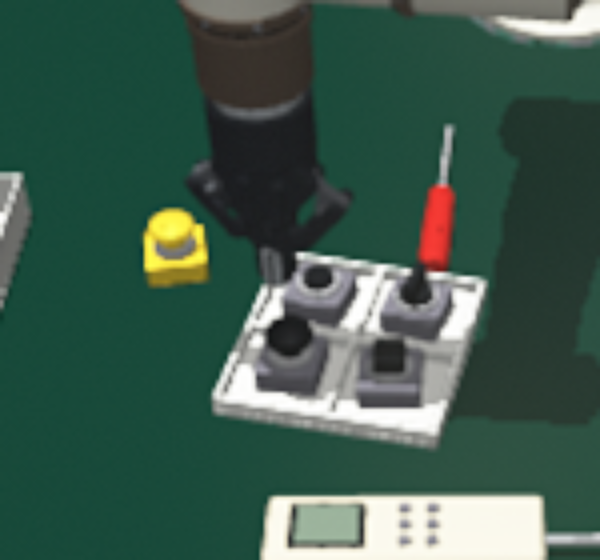

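The wrist view has the head at about (281,228), just ahead of the fingertips; the scene view shows a clear gap. Now I lower and dwell.

Call:
{"name": "apply_moves", "arguments": {"steps": [{"hand": 0,"xyz": [-0.1,-0.1,0.5],"delta_rot": [0,0,0]},{"hand": 0,"xyz": [-0.1,-0.1,1],"delta_rot": [0,0,0]},{"hand": 0,"xyz": [-0.1,-0.1,1.5],"delta_rot": [0,0,0]},{"hand": 0,"xyz": [-0.1,-0.1,1.7],"delta_rot": [0,0,0]},{"hand": 0,"xyz": [-0.1,-0.1,1.7],"delta_rot": [0,0,0]},{"hand": 0,"xyz": [-0.1,-0.1,1.7],"delta_rot": [0,0,0]}]}}

```text
clock: 4.75
position: [595.9, -183.7, 105.9]
ee_rot: [-0.623, 0.782, 0.0, -0.0]
contact_force: [0.7, 0.7, 0.4]
gripper_width: -0.2
```

Run:
```python
from h import *
rel([596,-183,106])
p=get_image("wrist");a=p["frame"];cv2.imwrite("pics/w4.png",a)
q=get_image("scene");cv2.imwrite("pics/s4.png",cv2.resize(q["frame"][130:270,150:300],None,fx=4,fy=4))
t=telemetry.read_state();r=R.from_quat(t["ee_rot"])
print(proj(p,[[596,-183,57],t["position"]+r.apply([0,0,22])]))
q=get_image("scene");print(proj(q,[[595,-183,57],t["position"]+r.apply([0,0,22])]))
```

```text
t 4.75 pos [ 595.9 -183.7  105.9] F [0.7 0.7 0.4] w -0.2 rel cm [-0.07  0.   -0.01]
[[281.43974484 247.00338105]
 [282.28080249 269.30065186]]
[[220.48867277 211.01303967]
 [219.46375948 204.75703871]]
```

View pics/w4.png

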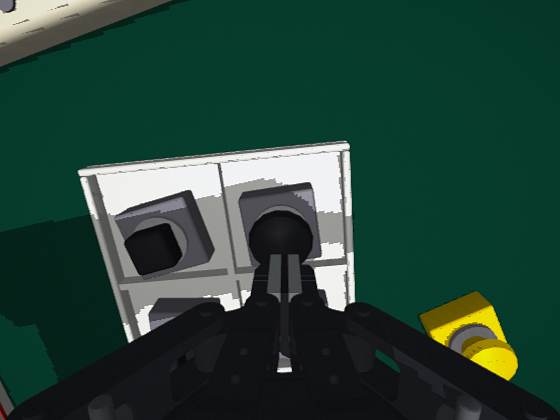

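View pics/s4.png

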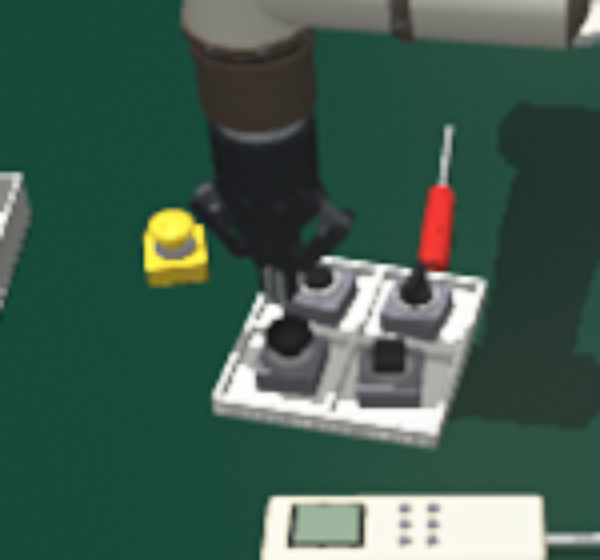

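The fingertips sit over the head with a gap of about 25 mm, and the views agree to within a few mm. I nudge 3 mm to +y, then hold for 3 s.

Call:
{"name": "apply_moves", "arguments": {"steps": [{"hand": 0,"xyz": [-0.3,0,0],"delta_rot": [0,0,0]},{"hand": 0,"xyz": [-0.3,0,0],"delta_rot": [0,0,0]},{"hand": 0,"xyz": [-0.3,0,0],"delta_rot": [0,0,0]},{"hand": 0,"xyz": [-0.3,0,0],"delta_rot": [0,0,0]},{"hand": 0,"xyz": [-0.3,0,0],"delta_rot": [0,0,0]},{"hand": 0,"xyz": [-0.3,0,0],"delta_rot": [0,0,0]},{"hand": 0,"xyz": [-0.3,0,0],"delta_rot": [0,0,0]},{"hand": 0,"xyz": [-0.3,0,0],"delta_rot": [0,0,0]},{"hand": 0,"xyz": [-0.3,0,0],"delta_rot": [0,0,0]},{"hand": 0,"xyz": [-0.3,0,0],"delta_rot": [0,0,0]},{"hand": 0,"xyz": [-0.3,0,0],"delta_rot": [0,0,0]},{"hand": 0,"xyz": [-0.3,0,0],"delta_rot": [0,0,0]}]}}

```text
clock: 5.9
position: [596.7, -180.7, 106.3]
ee_rot: [-0.623, 0.782, -0.0, 0.0]
contact_force: [0.8, 0.5, -0.2]
gripper_width: -0.1
```

Call:
{"name": "apply_moves", "arguments": {"steps": [{"hand": 0,"xyz": [0,0,0],"delta_rot": [0,0,0]},{"hand": 0,"xyz": [0,0,0],"delta_rot": [0,0,0]},{"hand": 0,"xyz": [0,0,0],"delta_rot": [0,0,0]},{"hand": 0,"xyz": [0,0,0],"delta_rot": [0,0,0]},{"hand": 0,"xyz": [0,0,0],"delta_rot": [0,0,0]},{"hand": 0,"xyz": [0,0,0],"delta_rot": [0,0,0]},{"hand": 0,"xyz": [0,0,0],"delta_rot": [0,0,0]},{"hand": 0,"xyz": [0,0,0],"delta_rot": [0,0,0]},{"hand": 0,"xyz": [0,0,0],"delta_rot": [0,0,0]},{"hand": 0,"xyz": [0,0,0],"delta_rot": [0,0,0]},{"hand": 0,"xyz": [0,0,0],"delta_rot": [0,0,0]},{"hand": 0,"xyz": [0,0,0],"delta_rot": [0,0,0]}]}}

```text
clock: 6.9
position: [596.7, -180.7, 106.3]
ee_rot: [-0.623, 0.782, 0.0, -0.0]
contact_force: [-1.4, -0.3, -0.2]
gripper_width: 0.0
```

Call:
{"name": "apply_moves", "arguments": {"steps": [{"hand": 0,"xyz": [0,0,0],"delta_rot": [0,0,0]},{"hand": 0,"xyz": [0,0,0],"delta_rot": [0,0,0]},{"hand": 0,"xyz": [0,0,0],"delta_rot": [0,0,0]},{"hand": 0,"xyz": [0,0,0],"delta_rot": [0,0,0]},{"hand": 0,"xyz": [0,0,0],"delta_rot": [0,0,0]},{"hand": 0,"xyz": [0,0,0],"delta_rot": [0,0,0]},{"hand": 0,"xyz": [0,0,0],"delta_rot": [0,0,0]},{"hand": 0,"xyz": [0,0,0],"delta_rot": [0,0,0]},{"hand": 0,"xyz": [0,0,0],"delta_rot": [0,0,0]},{"hand": 0,"xyz": [0,0,0],"delta_rot": [0,0,0]},{"hand": 0,"xyz": [0,0,0],"delta_rot": [0,0,0]},{"hand": 0,"xyz": [0,0,0],"delta_rot": [0,0,0]}]}}

```text
clock: 7.9
position: [596.7, -180.7, 106.4]
ee_rot: [-0.623, 0.782, -0.0, 0.0]
contact_force: [-0.2, 0.8, -0.2]
gripper_width: -0.6
```

Call:
{"name": "apply_moves", "arguments": {"steps": [{"hand": 0,"xyz": [0,0,0],"delta_rot": [0,0,0]},{"hand": 0,"xyz": [0,0,0],"delta_rot": [0,0,0]},{"hand": 0,"xyz": [0,0,0],"delta_rot": [0,0,0]},{"hand": 0,"xyz": [0,0,0],"delta_rot": [0,0,0]},{"hand": 0,"xyz": [0,0,-3],"delta_rot": [0,0,0]},{"hand": 0,"xyz": [0,0,-6],"delta_rot": [0,0,0]},{"hand": 0,"xyz": [0,0,-8],"delta_rot": [0,0,0]},{"hand": 0,"xyz": [0,0,-10],"delta_rot": [0,0,0]},{"hand": 0,"xyz": [0,0,-10],"delta_rot": [0,0,0]},{"hand": 0,"xyz": [0,0,-10],"delta_rot": [0,0,0]}]}}

```text
clock: 8.73
position: [597.1, -180.7, 207.6]
ee_rot: [-0.623, 0.782, -0.001, 0.001]
contact_force: [0.5, 0.9, -0.1]
gripper_width: 0.4
```

Run:
```python
from h import *
rel([505,132,180])
```

```text
t 8.73 pos [ 597.1 -180.7  207.6] F [ 0.5  0.9 -0.1] w 0.4 rel cm [-28.41  15.99   2.74]
```

Call:
{"name": "apply_moves", "arguments": {"steps": [{"hand": 0,"xyz": [-2.7,1.5,0],"delta_rot": [0,0,0]},{"hand": 0,"xyz": [-5.4,3,0],"delta_rot": [0,0,0]},{"hand": 0,"xyz": [-8.1,4.5,0],"delta_rot": [0,0,0]},{"hand": 0,"xyz": [-10.8,6,0],"delta_rot": [0,0,0]},{"hand": 0,"xyz": [-13.5,7.5,0],"delta_rot": [0,0,0]},{"hand": 0,"xyz": [-16.2,9,0],"delta_rot": [0,0,0]},{"hand": 0,"xyz": [-18.9,10.5,0],"delta_rot": [0,0,0]},{"hand": 0,"xyz": [-21.6,12,0],"delta_rot": [0,0,0]},{"hand": 0,"xyz": [-24.3,13.5,0],"delta_rot": [0,0,0]},{"hand": 0,"xyz": [-27,15,0],"delta_rot": [0,0,0]},{"hand": 0,"xyz": [-28.4,16,0],"delta_rot": [0,0,0]},{"hand": 0,"xyz": [-28.4,16,0],"delta_rot": [0,0,0]}]}}

```text
clock: 9.73
position: [502.8, 134.2, 205.0]
ee_rot: [-0.624, 0.781, 0.0, -0.001]
contact_force: [-0.2, -0.2, 0.6]
gripper_width: -0.1
```

Call:
{"name": "apply_moves", "arguments": {"steps": [{"hand": 0,"xyz": [0,0,1],"delta_rot": [0,0,0]},{"hand": 0,"xyz": [0,0,2],"delta_rot": [0,0,0]},{"hand": 0,"xyz": [0,0,3],"delta_rot": [0,0,0]},{"hand": 0,"xyz": [0,0,3],"delta_rot": [0,0,0]}]}}

```text
clock: 10.07
position: [502.7, 130.1, 172.8]
ee_rot: [-0.622, 0.783, 0.001, -0.003]
contact_force: [-0.5, -0.4, -0.8]
gripper_width: -0.3
```

Run:
```python
from h import *
rel([505,132,130])
p=get_image("wrist");a=p["frame"];cv2.imwrite("pics/w5.png",a)
for l in ["key_log_top"]:
    for r in nets.pinpoint(p,l): print(l,np.round(r["xyz"]),round(r["confidence"],2),proj(p,r["xyz"]))
print(proj(p,[505,132,67]))
```

```text
t 10.07 pos [502.7 130.1 172.8] F [-0.5 -0.4 -0.8] w -0.3 rel cm [-0.25 -0.2   4.28]
key_log_top [507. 132.  64.] 0.95 [[278.65786263 208.17950979]]
[[279.21705636 212.61736215]]
```

View pics/w5.png

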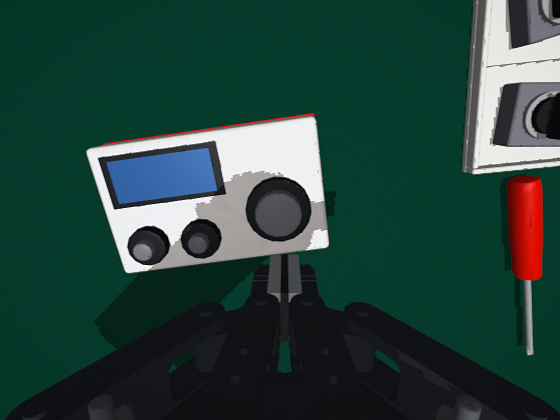

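The wrist view shows the large key centred at (279,211), matching (505,132,67). The small keys lie clear at (200,238) and (148,248).

Call:
{"name": "apply_moves", "arguments": {"steps": [{"hand": 0,"xyz": [-0.25,-0.25,2],"delta_rot": [0,0,0]},{"hand": 0,"xyz": [-0.25,-0.25,4],"delta_rot": [0,0,0]},{"hand": 0,"xyz": [-0.25,-0.25,5.5],"delta_rot": [0,0,0]},{"hand": 0,"xyz": [-0.25,-0.25,6.5],"delta_rot": [0,0,0]},{"hand": 0,"xyz": [-0.25,-0.25,7],"delta_rot": [0,0,0]},{"hand": 0,"xyz": [-0.25,-0.25,7],"delta_rot": [0,0,0]},{"hand": 0,"xyz": [-0.25,-0.25,7],"delta_rot": [0,0,0]}]}}

```text
clock: 10.75
position: [507.9, 133.9, 106.9]
ee_rot: [-0.623, 0.782, -0.0, 0.0]
contact_force: [0.6, -0.1, -0.2]
gripper_width: 0.1
```

Run:
```python
from h import *
rel([505.5,132,89])
p=get_image("wrist");q=get_image("scene")
cv2.imwrite("pics/w6.png",np.hstack([p["frame"][130:380,150:400],cv2.resize(q["frame"][150:250,280:400],None,fx=2.5,fy=2.5)]))
```

```text
t 10.75 pos [507.9 133.9 106.9] F [ 0.6 -0.1 -0.2] w 0.1 rel cm [0.24 0.19 1.79]
```

View pics/w6.png

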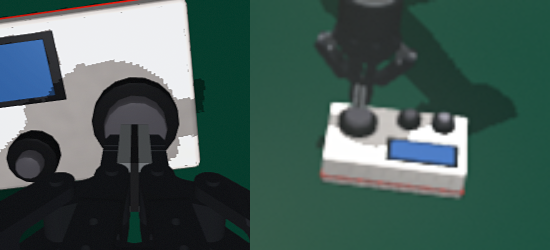

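The fingertips are over the key in both views and above it. Now I go down slowly.

Call:
{"name": "apply_moves", "arguments": {"steps": [{"hand": 0,"xyz": [0.2,0.1,0.5],"delta_rot": [0,0,0]},{"hand": 0,"xyz": [0.2,0.1,1],"delta_rot": [0,0,0]},{"hand": 0,"xyz": [0.2,0.1,1.4],"delta_rot": [0,0,0]},{"hand": 0,"xyz": [0.2,0.1,1.7],"delta_rot": [0,0,0]},{"hand": 0,"xyz": [0.2,0.1,1.9],"delta_rot": [0,0,0]},{"hand": 0,"xyz": [0.2,0.1,2.1],"delta_rot": [0,0,0]},{"hand": 0,"xyz": [0.2,0.1,2.1],"delta_rot": [0,0,0]}]}}

```text
clock: 11.43
position: [505.6, 131.9, 85.1]
ee_rot: [-0.623, 0.782, 0.0, -0.001]
contact_force: [-2.3, 0.5, 3.6]
gripper_width: 0.0
```

Contact at the expected height, and the spring force is rising. I go on in 1 mm steps.

Call:
{"name": "apply_moves", "arguments": {"steps": [{"hand": 0,"xyz": [0,0,0.1],"delta_rot": [0,0,0]},{"hand": 0,"xyz": [0,0,0.2],"delta_rot": [0,0,0]},{"hand": 0,"xyz": [0,0,0.25],"delta_rot": [0,0,0]},{"hand": 0,"xyz": [0,0,0.25],"delta_rot": [0,0,0]},{"hand": 0,"xyz": [0,0,0.25],"delta_rot": [0,0,0]}]}}

```text
clock: 11.85
position: [505.7, 131.9, 83.1]
ee_rot: [-0.623, 0.782, -0.0, -0.0]
contact_force: [-3.2, -1.0, 5.1]
gripper_width: 0.0
```

Call:
{"name": "apply_moves", "arguments": {"steps": [{"hand": 0,"xyz": [0,0,0.1],"delta_rot": [0,0,0]},{"hand": 0,"xyz": [0,0,0.15],"delta_rot": [0,0,0]},{"hand": 0,"xyz": [0,0,0.15],"delta_rot": [0,0,0]},{"hand": 0,"xyz": [0,0,0.15],"delta_rot": [0,0,0]}]}}

```text
clock: 12.18
position: [505.7, 131.9, 82.9]
ee_rot: [-0.623, 0.782, -0.0, -0.0]
contact_force: [-6.8, 0.6, 14.4]
gripper_width: -0.2
```

The travel has stopped at 82.9 mm and the force has jumped to 14 N, so the key is on its stop. I hold briefly, then lift.

Call:
{"name": "apply_moves", "arguments": {"steps": [{"hand": 0,"xyz": [0,0,0],"delta_rot": [0,0,0]},{"hand": 0,"xyz": [0,0,0],"delta_rot": [0,0,0]},{"hand": 0,"xyz": [0,0,0],"delta_rot": [0,0,0]},{"hand": 0,"xyz": [0,0,-0.5],"delta_rot": [0,0,0]},{"hand": 0,"xyz": [0,0,-1.5],"delta_rot": [0,0,0]},{"hand": 0,"xyz": [0,0,-4],"delta_rot": [0,0,0]},{"hand": 0,"xyz": [0,0,-7],"delta_rot": [0,0,0]},{"hand": 0,"xyz": [0,0,-10],"delta_rot": [0,0,0]},{"hand": 0,"xyz": [0,0,-12],"delta_rot": [0,0,0]},{"hand": 0,"xyz": [0,0,-12],"delta_rot": [0,0,0]},{"hand": 0,"xyz": [0,0,-12],"delta_rot": [0,0,0]}]}}

```text
clock: 13.1
position: [506.6, 132.6, 202.8]
ee_rot: [-0.623, 0.782, -0.0, 0.002]
contact_force: [0.1, -0.4, -0.1]
gripper_width: 0.0
```

Run:
```python
from h import *
rel([505.5,132,200])
q=get_image("scene");cv2.imwrite("pics/s7.png",q["frame"])
a=cv2.imread("pics/scene1.png");d=np.abs(a.astype(int)-q["frame"]).max(2)>60
n,l,s,c=cv2.connectedComponentsWithStats(d.astype(np.uint8))
print([(x[:2].tolist(),int(x[4])) for x in s[1:] if x[4]>15])
```

```text
t 13.1 pos [506.6 132.6 202.8] F [ 0.1 -0.4 -0.1] w 0.0 rel cm [0.09 0.1  0.28]
[([297, 0], 527), ([349, 0], 739), ([466, 0], 38), ([447, 23], 1342), ([333, 31], 1474), ([320, 48], 76), ([381, 51], 377), ([277, 60], 121), ([304, 70], 624), ([271, 80], 48), ([276, 85], 453), ([305, 117], 60), ([322, 118], 34), ([270, 121], 45), ([282, 128], 95), ([318, 192], 118), ([311, 195], 18), ([348, 195], 18), ([334, 204], 16)]
```

View pics/s7.png

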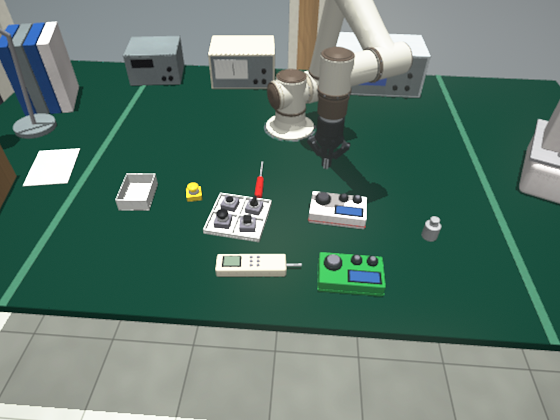

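The arm is clear of the box, and every bench thing stands where it did (tray about (238,215), gauge (251,265), weight (432,230), bin (137,191), driver (260,185)). The only changes are the arm and its shadow on the box.

Run:
```python
from h import *
print(workorder.job_done()); rel([505,132,200])
```

```text
the job is handed in; nothing more can be done
None
the job is handed in; nothing more can be done
```

I pointed at the black mushroom-head sample, pressed the large key on the white control box down to its stop, drew clear and handed the job in. The hand-in gives no verdict.

- **Pointing:** With the fingers shut, I held the fingertips about 27 mm above the head at (597, -181) for a little over 3 s. The force readings stayed within noise. The cameras disagreed on the head's position by 5 to 12 mm, so I held near the middle of their estimates.
- **Pressing:** The force rose to 5 N at about 6 mm of travel, then jumped to 14 N with no further movement. That fits the key being fully down.
- **Last checks:** After the lift the fingertips were about 114 mm above the key and the force was near zero. Comparing the scene view with the first one showed changes only from the arm and its shadow. I could not read the key joints directly, so that the keys came back up rests on the picture and the lack of contact.

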